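Raise the sample pot to the reading head and hold the cam lever at top lift

TASK

Stand the small steel sample pot upright in the round nest of the sample lift and let go of it while the lift is still down. Then swing the lift's cam lever up to its point of highest lift, which is where the lever stands straight up, and finish while still holding it there, because it springs back if let go. Leave the jar, the bottle and the spanner where they are.

Things in the scene. Friction and masses are not known exactly. Their poses are not given: they have to be found in the camera images.
- sample_pot: Sample pot: plain steel, round, 44 mm diameter straight body from foot to 58 mm height, then a sloping shoulder and a thin 16 mm stub; 78 mm high in all; foot edge chamfered 3 mm; 0.18 to 0.35 kg. Grip it by the body. Origin: centre of its underside, z up. Starts upright on the bench, in one of three places it shares with the jar and the bottle.
- lift: Sample lift, fixed, placed and turned differently each time. White base plate 110 x 185 x 12 mm (x -55 to 55, y -60 to 125), two cheeks 80 mm high, a steel cam between them under a carriage plate with the nest. At y = 102 a column with a black reading head, top 168 mm high. Lever on the -y side. Origin on the bench below the nest; z up; y along the cam shaft; the lever when down points to -x.
- nest (a point): Centre of the nest's flat floor, on top of the carriage: a grey round cup of 50 mm inner diameter, 60 mm outer diameter, wall 12 mm high, open at the top. The floor is 94 mm above the bench at lever 0 and 16 mm higher at full lift.
- lift_shaft (a point): Centre of the lever's shaft, 60 mm above the bench, straight below the nest; the shaft runs along the y axis of the lift.
- cam_lever (a joint): Cam lever angle, rad. 0: level, pointing along the lift's -x (towards the robot); grows as it swings up about the shaft. 1.57: straight up, highest lift (lift = 16 mm x sin(angle)); beyond it the nest sinks; stop at 2.2. Starts at 0.05 to 0.35. A spring draws it to 0, with friction: moving it up takes 3 to 6 N at the handle; let go at the top, it falls back below 1.
- lever_grip (a point): Middle of the lever's handle: a black round bar, 14 mm diameter, along the lift's y axis, reaching from 69 to 135 mm from the lift's middle on the -y side (this point at 105), outer end free. It is 110 mm from the shaft's axis. It can be pinched from above, fingers closing along the lift's x, and turns between them as the lever swings.
- wide_jar: Bystander: squat amber glass jar with a white lid, 64 mm diameter, 60 mm high. Origin: centre of its underside. Leave alone.
- tall_bottle: Bystander: slim white bottle with a white cap, 40 mm diameter, 130 mm high. Origin: centre of its underside. Leave alone.
- spanner: Bystander: steel open-ended spanner 140 mm long lying flat on the bench beyond the work. Leave alone.
There are look-alikes about, which are no part of the job. Leave any blue or green look-alike of the sample_pot alone.

How it is judged:
On the way, in this order (a step that is already met when the one before it is completed fails the run):
1. the sample pot stands in the nest, let go, with the lift still down (horizontal distance between sample_pot and nest below 0.006 m and z of sample_pot in the frame of nest between -0.004 and 0.004 m and angle between sample_pot's own z axis and vertical below 0.09 rad and contact force between each of the fingers, the arm and sample_pot below 0.1 N and value of joint cam_lever below 0.7 rad), for 0.2 s.
2. the cam lever is at its highest lift (value of joint cam_lever between 1.42 and 1.72 rad), for 0.2 s.
At the end, for the whole second after the job is handed in: The cam lever is held still by the robot (touching it with more than 0.5 N) within 0.15 rad of straight up (joint 1.42 to 1.72), with the sample pot standing upright (within 0.09 rad) on the nest's floor (within 6 mm of its centre, within 4 mm of the floor), not touched by the robot (all of step 2 and horizontal distance between sample_pot and nest below 0.006 m and z of sample_pot in the frame of nest between -0.004 and 0.004 m and angle between sample_pot's own z axis and vertical below 0.09 rad and contact force between each of the fingers, the arm and sample_pot below 0.1 N and velocity of joint cam_lever between -0.1 and 0.1 rad/s and contact force between any of the fingers, the arm and cam_lever above 0.5 N); the arm keeps its last pose, push and grip.
It fails at once if the wide jar is moved by more than 30 mm (distance of wide_jar from where it was at the start of the episode above 0.03 m).
It fails at once if the tall bottle is moved by more than 30 mm (distance of tall_bottle from where it was at the start of the episode above 0.03 m).
It fails at once if the spanner is moved by more than 30 mm (distance of spanner from where it was at the start of the episode above 0.03 m).
It also fails if it takes over 54 s, if anything falls off the work surface, if the arm or the gripper's body presses on something with over 40 N, if the wrist force passes 120 N, or if a joint passes its speed limit or range.

ROBOT

A 7-joint arm with a two-finger parallel gripper is mounted at the origin on the work surface. World frame = base frame: x ahead of the robot, y to its left, z up, the work surface at z = 0. Lengths are in m, angles in rad, forces in N, time in s.
With the tool pointing down it reaches from about 0.425 to 0.825 m from the base axis. Payload 3.6 kg.
Tool frame: the origin (TCP) lies where the fingers leave the gripper's body, on its centre line; the fingertips stand 84 mm ahead of it and the grasp point (between the pads) lies 65 mm ahead of it; z points along the fingers, x is the direction in which the jaws open and shut, and the axes are right-handed (so a half turn about z gives the same grasp; the last joint's range is limited). The gripper opens to 93 mm and grips with 3 to 60 N. Pads are 15 mm wide; open, the fingers measure 128 mm over their backs; the gripper's body (75 mm by 188 mm) begins 65 mm behind the grasp point.
Start: joints at [-1.238, 0.615, -0.013, 1.423, 0.008, 1.103, -0.04], TCP at [0.229, 0.608, 0.303] pointing down, gripper open.
Joint ranges: [-3.12, 3.12], [-0.3, 2.06], [-1.34, 1.32], [0.26, 2.42], [-1.36, 4.5], [0.01, 1.98], [-2.84, 2.84]. Speed limits (rad/s): [2.79, 2.79, 3.14, 3.14, 3.14, 3.14, 3.14].

INTERFACE

Orientations are given as [roll, pitch, yaw] about the fixed x, y, z axes, in that order (R = Rz(yaw) Ry(pitch) Rx(roll)).
In Python, from workcell import status, read_camera, get_calibration, arm gives the robot as it stands.
- The arm moves only by the tool drive_tool, never from a script. Its argument "plan" is one flat list of numbers, 7 for each row, row after row: the opening in per cent of the stroke, from 0 (shut) to 100 (fully open), then the shift along the tool's x, y, z in mm, then the turn, a rotation vector about the tool's x, y, z in degrees. A call has 1 to 20 rows; each row is the pose to reach, as a shift and turn from the pose commanded when the call began, along the tool's axes at that moment; what a row does not reach only later rows make up. A row lasts 1/12 s, in which the tool goes at most 41.7 mm and 7.16 degrees, less where a joint would pass 70% of its speed; a pose out of reach is approached as far as the arm can. A call with a gripper value outside its range is refused whole. The fingers move at their own pace and stop on an object; "grip_force" is the grip in N (left out, the last holds). Time passes only in rows, so rows that repeat a pose let the fingers close. It gives the time, the measured TCP pose, the force and the opening at its end, in the units of the state.
- status.observe(): the state, without advancing time (a new reading comes with each control period).
- read_camera(name): name is "scene" or "top" or "wrist"; returns the picture (480x640x3 uint8, red, green, blue); there is no depth.
- get_calibration(name): a dict with "K" (3x3 intrinsics, pixels), "camera_from_world" (4x4, takes a point from world to camera coordinates); the wrist camera has in their place "T_tool_cam" (4x4, takes a point from camera to tool coordinates, whose origin is the TCP and whose axes are the tool frame's). Camera axes: x right, y down, z forward; pixel columns grow to the right and rows downward; lengths in m; the calibration is good to about 2 mm. A picture is of the moment at which its call begins: read the wrist's pose just before it. get_calibration takes no time and is no camera call.
- arm.sign_off(): hands the job in, once; it reports no verdict.
The state is a dict: "time": time; "q": joint angles; "joint_velocities": joint speeds; "joint_torque": joint torques, N m; "position": TCP position; "tcp_rot": TCP orientation; "ft_force": force on the tool from outside, world axes, zero at the start; "moment": the same for the moment, N m; "grip_width": finger opening in m.
Only numpy, scipy, OpenCV 4.12 (cv2) and the standard library are available. Lean on these libraries where they do the work, as an engineer would, in place of code of your own. Each camera call takes 0.05 s, during which the arm holds its last target.

## Working session

There is one attempt and no reset: what is moved stays moved. The work goes in short steps, Python scripts to look and compute and a tool call to move; the robot and the scene stay as the last step left them, time stands still between calls to the robot, and variables do not carry over. Pictures are saved under pics/ and viewed, and the job is handed in when it is done.

Besides the shell and the picture viewer there is one more tool, called after "Call:" in YAML: its name, and indented under it one key for each argument. drive_tool: Moves the arm, as the interface text tells. Its arguments: {"type":"object","properties":{"plan":{"type":"array","items":{"type":"number"}},"grip_force":{"type":"number"}},"required":["plan"]}

```bash
mkdir -p pics; ls; python3 - <<'E'
from workcell import status, read_camera, get_calibration, arm
import cv2, numpy as np
s=status.observe()
print(s)
for n in ("scene","top","wrist"):
    im=read_camera(n); cv2.imwrite(f"pics/{n}0.png",im[:,:,::-1])
    c=get_calibration(n); print(n,{k:np.round(np.array(v),4).tolist() for k,v in c.items() if not isinstance(v,str)})
E
```

```text
pics
{'time': 0.0, 'q': array([-1.2375071 ,  0.61589243, -0.01263291,  1.42487014,  0.00811803,
        1.10336333, -0.04038358]), 'joint_velocities': array([-0.0013397 ,  0.00068612,  0.00029124, -0.00048685, -0.00040979,
        0.00080022, -0.00125938]), 'joint_torque': array([-4.55242962e-04, -4.58929753e+01,  2.09032763e-01, -1.65745622e+01,
       -6.09902199e-02,  2.04230868e-02,  2.30600699e-04]), 'position': array([0.22863633, 0.60786169, 0.30160776]), 'tcp_rot': array([3.14155206e+00, 2.48248500e-03, 1.21111145e+00]), 'ft_force': array([0.71389192, 1.36660638, 0.65470018]), 'moment': array([-0.02471951, -0.06416213, -0.03582148]), 'grip_width': 0.09315631187506708}
scene {'K': [[522.8424, 0.0, 318.8518], [0.0, 522.8424, 248.14], [0.0, 0.0, 1.0]], 'camera_from_world': [[0.249, 0.9685, 0.0007, -0.2049], [0.6945, -0.1781, -0.6971, -0.3497], [-0.6751, 0.174, -0.7169, 1.4351], [0.0, 0.0, 0.0, 1.0]]}
top {'K': [[581.6159, 0.0, 320.596], [0.0, 581.6159, 234.4354], [0.0, 0.0, 1.0]], 'camera_from_world': [[-0.0192, -0.9995, -0.025, 0.0834], [-0.9896, 0.0225, -0.1423, 0.5939], [0.1428, 0.022, -0.9895, 1.1379], [0.0, 0.0, 0.0, 1.0]]}
wrist {'K': [[377.2906, 0.0, 319.597], [0.0, 377.2906, 237.3097], [0.0, 0.0, 1.0]], 'T_tool_cam': [[1.0, 0.0008, 0.0005, 0.0009], [-0.0009, 0.958, 0.2869, -0.0796], [-0.0002, -0.2869, 0.958, -0.0816], [0.0, 0.0, 0.0, 1.0]]}
```

View pics/scene0.png

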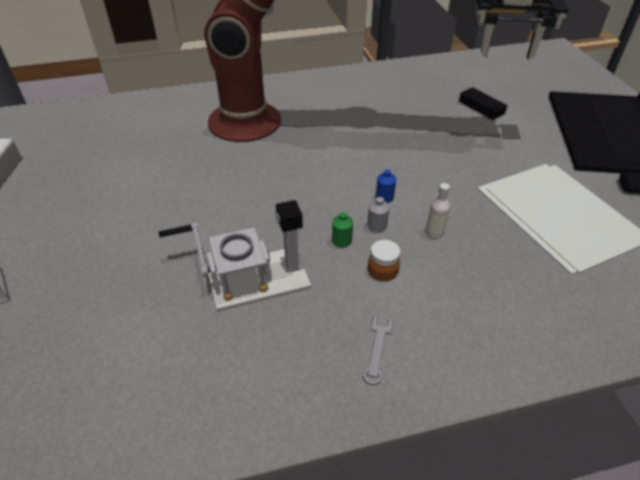

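View pics/top0.png

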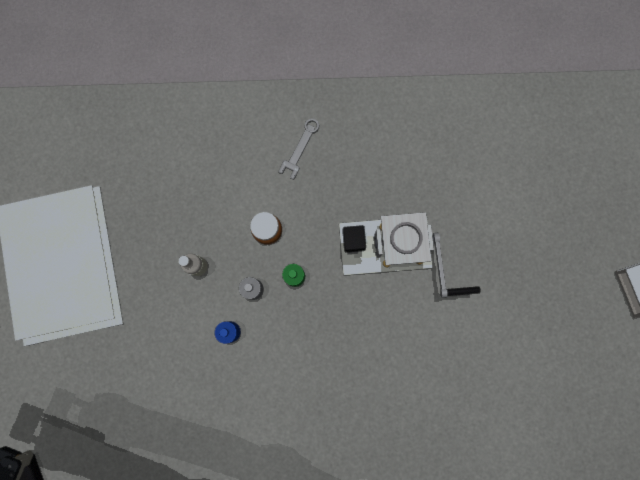

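View pics/wrist0.png

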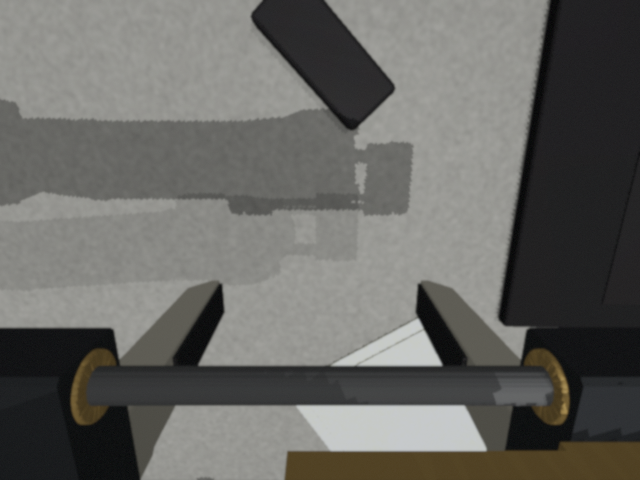

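The top picture shows a grey pot at (251,289), a green look-alike at (293,275), a blue look-alike at (227,332), the jar at (265,228) and the bottle at (192,264). The lift nest is at (406,238) and the handle runs (447,292) to (480,290). The grey steel pot at top (251,289) / scene (378,215) fits the description, as it is plain steel with a sloping shoulder and thin stub. I'll confirm it in an enlarged crop.

```bash
cat > h.py <<'E'
import cv2, numpy as np
from workcell import status, read_camera, get_calibration, arm
from scipy.spatial.transform import Rotation as R
def Rt(e): return R.from_euler('xyz',e).as_matrix()
def ray(cal,uv,pose=None):
    d=np.linalg.inv(cal["K"])@np.array([uv[0],uv[1],1.0])
    if "camera_from_world" in cal: T=np.linalg.inv(cal["camera_from_world"])
    else:
        W=np.eye(4);W[:3,:3]=Rt(pose[1]);W[:3,3]=pose[0];T=W@cal["T_tool_cam"]
    d=T[:3,:3]@d
    return T[:3,3],d/np.linalg.norm(d)
def onz(cal,uv,z,pose=None):
    o,d=ray(cal,uv,pose); return o+d*(z-o[2])/d[2]
def tri(*rays):
    A=np.zeros((3,3));b=np.zeros(3)
    for o,d in rays:
        P=np.eye(3)-np.outer(d,d);A+=P;b+=P@o
    x=np.linalg.solve(A,b); return x,[np.linalg.norm((np.eye(3)-np.outer(d,d))@(x-o)) for o,d in rays]
def proj(cal,p,pose=None):
    p=np.atleast_2d(p)
    if "camera_from_world" in cal: C=np.array(cal["camera_from_world"])
    else:
        W=np.eye(4);W[:3,:3]=Rt(pose[1]);W[:3,3]=pose[0];C=np.linalg.inv(W@cal["T_tool_cam"])
    c=p@C[:3,:3].T+C[:3,3]; u=c@np.array(cal["K"]).T
    return u[:,:2]/u[:,2:]
E
python3 - <<'E'
import cv2,numpy as np
t=cv2.imread('pics/top0.png');s=cv2.imread('pics/scene0.png')
a=cv2.resize(t[210:310,330:490],(800,500),interpolation=cv2.INTER_CUBIC)
cv2.imwrite('pics/lift_top.png',a)
b=cv2.resize(t[210:350,170:310],(400,400),interpolation=cv2.INTER_CUBIC)
c=cv2.resize(s[160:290,325:455],(400,400),interpolation=cv2.INTER_CUBIC)
cv2.imwrite('pics/pots.png',np.hstack([b,c]))
d=cv2.resize(s[190:310,150:310],(800,600),interpolation=cv2.INTER_CUBIC)
cv2.imwrite('pics/lift_scene.png',d)
E
```

```text
(no output)
```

View pics/pots.png

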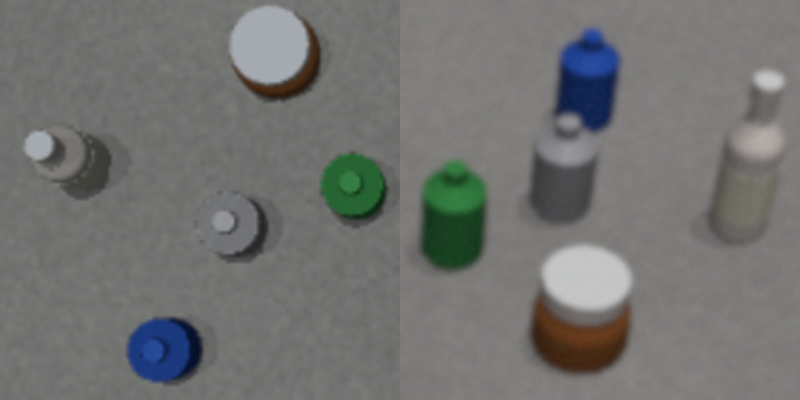

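View pics/lift_top.png

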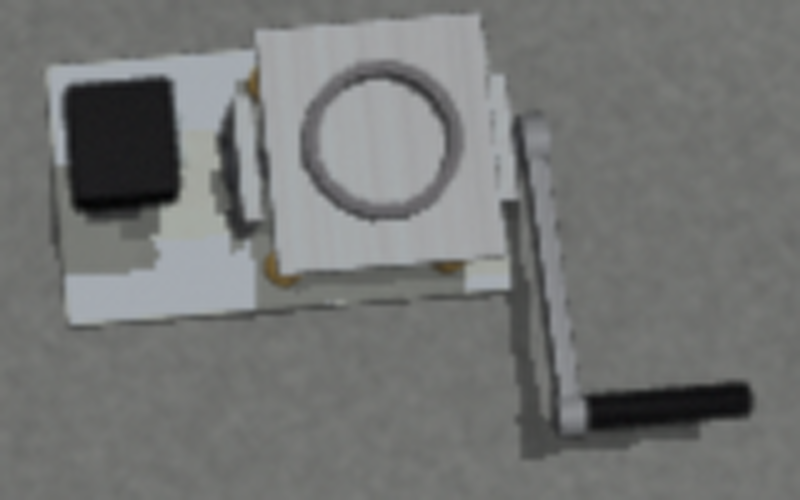

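View pics/lift_scene.png

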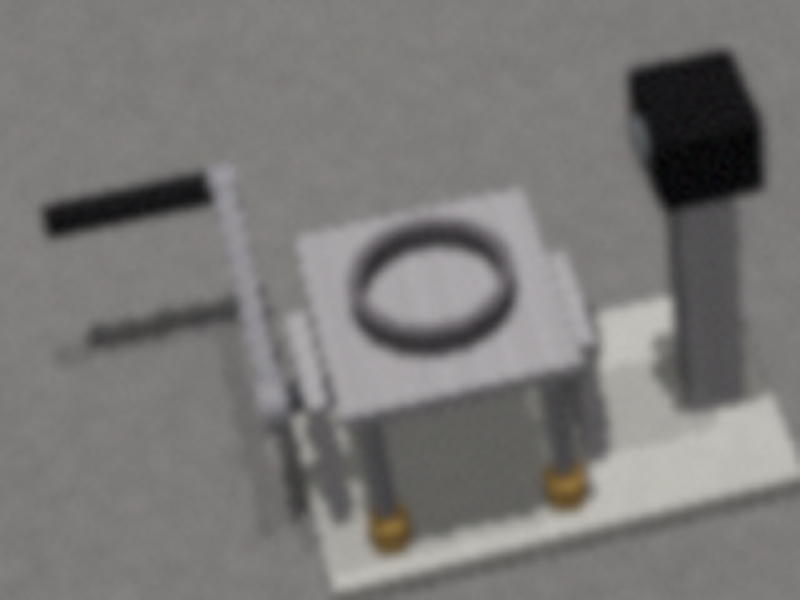

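The enlarged crop confirms it: the plain grey pot with stub at crop (223,220) is the steel one, standing between the green and blue pots. Next I'll compute positions.

```bash
python3 - <<'E'
from h import *
t=get_calibration("top");s=get_calibration("scene")
T=lambda x,y:(170+x*.35,210+y*.35)
S=lambda x,y:(325+(x-400)*.325,160+y*.325)
def two(n,a,b):
    p,r=tri(ray(t,a),ray(s,b));print(n,np.round(p,4),np.round(r,4))
    return p
two("pot stub top",T(223,220),S(568,120))
two("blue",T(152,350),S(592,36));two("green",T(350,182),S(455,170));two("jar lid",T(270,45),S(586,272));two("bottle cap",T(41,146),S(767,80))
print("pot onz top",onz(t,T(223,220),.078),"scene",onz(s,S(568,120),.078))
L=lambda x,y:(330+x/5,210+y/5)
M=lambda x,y:(150+x/5,190+y/5)
two("ring",L(381.5,139),M(434,279))
for z in (.106,.108,.112):print(z,onz(t,L(381.5,139),z))
a=two("handle in",L(585,412),M(210,186));b=two("handle out",L(750,399),M(45,222))
print("yaw of lift y from handle",np.arctan2(*(a-b)[[1,0]])-np.pi/2)
# base plate corners (z .012): L(48,68) far column , L(70,325) near col
for uv in ((48,68),(70,325),(510,290)): print(onz(t,L(*uv),.012))
two("head",L(122,135),M(690,75))
print("plate corners:",[onz(t,L(*u),.1).round(4)[:2] for u in((256,30),(479,14),(506,255),(285,272))])
E
```

```text
pot stub top [0.4904 0.2147 0.0782] [0.0009 0.0009]
blue [0.4035 0.2633 0.0751] [0.0007 0.0007]
green [0.5149 0.128  0.0738] [0.0012 0.0012]
jar lid [0.6136 0.1846 0.0615] [0.0017 0.0017]
bottle cap [0.539  0.3281 0.1279] [0.0015 0.0015]
pot onz top [0.49014301 0.21380907 0.078     ] scene [0.49023842 0.21569006 0.078     ]
ring [ 0.5769 -0.0933  0.103 ] [0.0015 0.0015]
0.106 [ 0.5762915  -0.09435845  0.106     ]
0.108 [ 0.57602132 -0.09410672  0.108     ]
0.112 [ 0.57548096 -0.09360327  0.112     ]
handle in [ 0.4722 -0.1712  0.072 ] [0.0019 0.0019]
handle out [ 0.4759 -0.2354  0.0712] [0.0018 0.0018]
yaw of lift y from handle 0.057595281827448996
[0.62206944 0.03150258 0.012     ]
[0.51445727 0.02498867 0.012     ]
[ 0.52506857 -0.15639878  0.012     ]
head [0.5707 0.0078 0.1745] [0.0005 0.0005]
plate corners: [array([ 0.6208, -0.0484]), array([ 0.625 , -0.1347]), array([ 0.5313, -0.1407]), array([ 0.5266, -0.0563])]
```

```bash
cat >> h.py <<'E'
def to(p,yaw_deg,verbose=True):
    s=status.observe(); A=Rt(s["tcp_rot"]); B=Rt([np.pi,0,np.radians(yaw_deg)])
    d=A.T@(np.array(p)-s["position"])*1000; rv=R.from_matrix(A.T@B).as_rotvec(degrees=True)
    print("t",round(s["time"],2),"pos",s["position"].round(4),"rot",s["tcp_rot"].round(4),"F",s["ft_force"].round(1),"w",round(s["grip_width"],4))
    print("shift mm",d.round(1),"rv deg",rv.round(2)); return d,rv
E
python3 - <<'E'
from h import *
to([.490,.2145,.25],26)
E
```

```text
t 0.15 pos [0.2287 0.608  0.3018] rot [3.1416e+00 1.9000e-03 1.2110e+00] F [ 0.6 -0.4  0.5] w 0.0931
shift mm [-276.2  383.1   52.4] rv deg [4.000e-02 1.100e-01 4.339e+01]
```

Call:
drive_tool:
  plan: [80, -276, 383, 52, 0, 0, 43.4, 80, -276, 383, 52, 0, 0, 43.4, 80, -276, 383, 52, 0, 0, 43.4, 80, -276, 383, 52, 0, 0, 43.4, 80, -276, 383, 52, 0, 0, 43.4, 80, -276, 383, 52, 0, 0, 43.4, 80, -276, 383, 52, 0, 0, 43.4, 80, -276, 383, 52, 0, 0, 43.4, 80, -276, 383, 52, 0, 0, 43.4, 80, -276, 383, 52, 0, 0, 43.4, 80, -276, 383, 52, 0, 0, 43.4, 80, -276, 383, 52, 0, 0, 43.4, 80, -276, 383, 52, 0, 0, 43.4, 80, -276, 383, 52, 0, 0, 43.4, 80, -276, 383, 52, 0, 0, 43.4, 80, -276, 383, 52, 0, 0, 43.4]
  grip_force: 25

```text
time: 1.48
position: [0.4891, 0.2173, 0.2507]
tcp_rot: [-3.14, 0.0, 0.457]
ft_force: [-0.1, -0.1, 0.1]
grip_width: 0.0743
```

```bash
python3 - <<'E'
from h import *
s=status.observe(); print(s["position"],s["tcp_rot"],s["time"])
im=read_camera("wrist"); cv2.imwrite("pics/w1.png",im[:,:,::-1])
E
```

```text
[0.48910569 0.21726803 0.25069742] [-3.14023209e+00  2.79506663e-04  4.57220206e-01] 1.4833
```

View pics/w1.png

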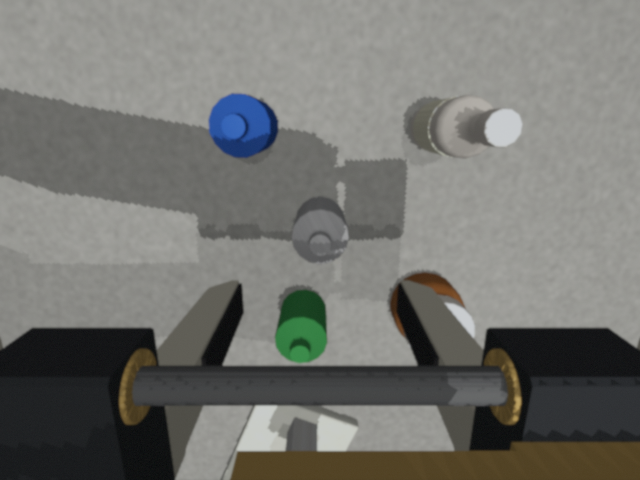

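The grey pot is near centre with its stub at (319.5,243). Green is at (300,325), blue at (240,125), and the bottle cap at (503,128).

```bash
python3 - <<'E'
from h import *
s=status.observe();w=get_calibration("wrist");po=(s["position"],s["tcp_rot"])
print("stub",onz(w,(319.5,244),.078,po), onz(get_calibration("top"),(248.05,287),.078))
print("green",onz(w,(300,351),.078,po),"jar lid",onz(w,(455,320),.06,po))
to([.490,.2145,.105],26)
E
python3 - <<'E'
import cv2
i=cv2.imread('pics/w1.png'); cv2.imwrite('pics/w1c.png',cv2.resize(i[180:280,270:370],(600,600),interpolation=cv2.INTER_CUBIC))
E
```

```text
stub [0.49031691 0.21716879 0.078     ] [0.49014301 0.21380907 0.078     ]
green [0.51519124 0.13264919 0.078     ] jar lid [0.61919394 0.20273384 0.06      ]
t 1.53 pos [0.4891 0.2172 0.2508] rot [-3.1404e+00  2.0000e-04  4.5730e-01] F [0.2 0.9 0.4] w 0.0742
shift mm [ -0.4   3.  145.8] rv deg [-0.07  0.01  0.2 ]
```

View pics/w1c.png

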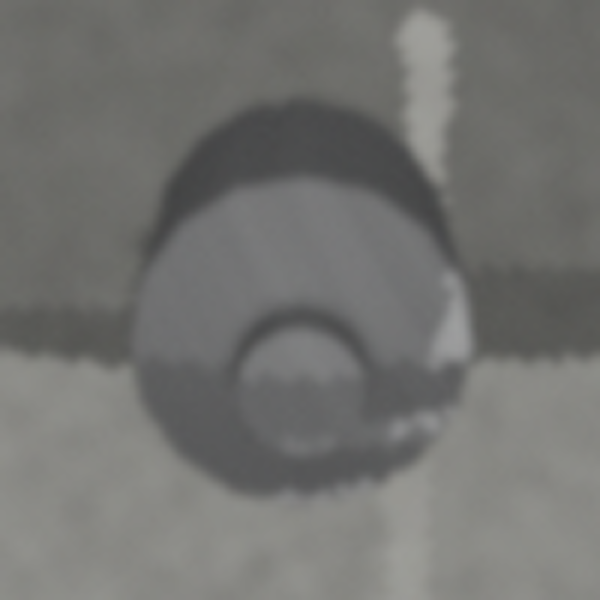

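Call:
drive_tool:
  plan: [80, 0.5, 2, 40, 0, 0, 0, 80, 0.5, 2, 75, 0, 0, 0, 80, 0.5, 2, 100, 0, 0, 0, 80, 0.5, 2, 120, 0, 0, 0, 80, 0.5, 2, 135, 0, 0, 0, 80, 0.5, 2, 146, 0, 0, 0, 80, 0.5, 2, 146, 0, 0, 0, 80, 0.5, 2, 146, 0, 0, 0, 40, 0.5, 2, 146, 0, 0, 0, 40, 0.5, 2, 146, 0, 0, 0, 40, 0.5, 2, 146, 0, 0, 0, 40, 0.5, 2, 146, 0, 0, 0, 40, 0.5, 2, 146, 0, 0, 0, 40, 0.5, 2, 146, 0, 0, 0, 40, 0.5, 2, 146, 0, 0, 0, 40, 0.5, 2, 146, 0, 0, 0]

```text
time: 2.87
position: [0.4914, 0.2136, 0.1052]
tcp_rot: [-3.141, 0.0, 0.454]
ft_force: [-1.1, -0.5, 4.7]
grip_width: 0.0438
```

```bash
python3 - <<'E'
from h import *
to([.4905,.2155,.105],26)
print(status.observe()["position"])
im=read_camera("wrist"); cv2.imwrite("pics/w2.png",im[:,:,::-1])
E
```

```text
t 2.87 pos [0.4914 0.2136 0.1052] rot [-3.1415e+00  1.0000e-04  4.5360e-01] F [-1.1 -0.5  4.7] w 0.0438
shift mm [ 0.1 -2.1  0.2] rv deg [-0.01  0.01 -0.01]
[0.49137823 0.21355101 0.10518991]
```

View pics/w2.png

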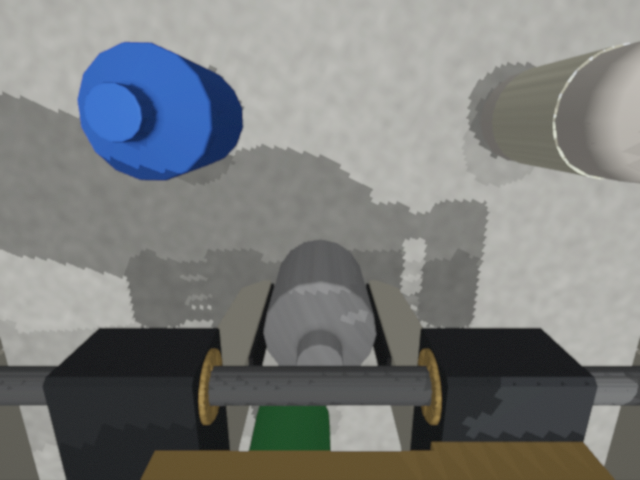

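Grip made at 43.8 mm, and the pot is between the pads at (319,300). Next is a lift, then an in-hand check.

Call:
drive_tool:
  plan: [40, 0, 0, -10, 0, 0, 0, 40, 0, 0, -35, 0, 0, 0, 40, 0, 0, -70, 0, 0, 0, 40, 0, 0, -105, 0, 0, 0, 40, 0, 0, -135, 0, 0, 0, 40, 0, 0, -150, 0, 0, 0, 40, 0, 0, -155, 0, 0, 0, 40, 0, 0, -155, 0, 0, 0, 40, 0, 0, -155, 0, 0, 0]

```text
time: 3.67
position: [0.4905, 0.2134, 0.2586]
tcp_rot: [-3.141, 0.003, 0.454]
ft_force: [0.5, -0.0, -3.7]
grip_width: 0.0436
```

```bash
python3 - <<'E'
from h import *
to([.576,-.095,.27],3.3)
for n in("wrist","scene","top"):
    im=read_camera(n); cv2.imwrite(f"pics/l_{n}.png",im[:,:,::-1])
i=cv2.imread('pics/l_wrist.png');j=cv2.imread('pics/l_scene.png')
a=cv2.resize(i[230:400,240:400],(400,425)); b=cv2.resize(j[110:230,320:433],(400,425))
cv2.imwrite('pics/l_c.png',np.hstack([a,b]))
E
```

```text
t 3.67 pos [0.4905 0.2134 0.2586] rot [-3.1415e+00  2.8000e-03  4.5380e-01] F [ 0.5 -0.  -3.7] w 0.0436
shift mm [-58.4 314.6 -11.3] rv deg [2.00e-02 1.60e-01 2.27e+01]
```

View pics/l_c.png

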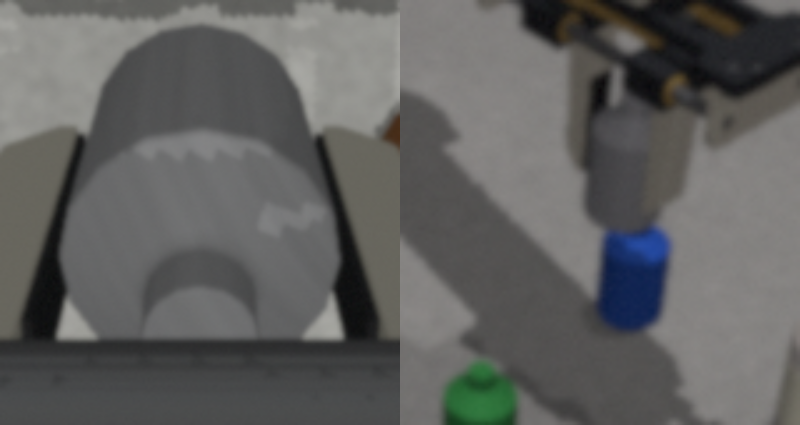

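View pics/l_scene.png

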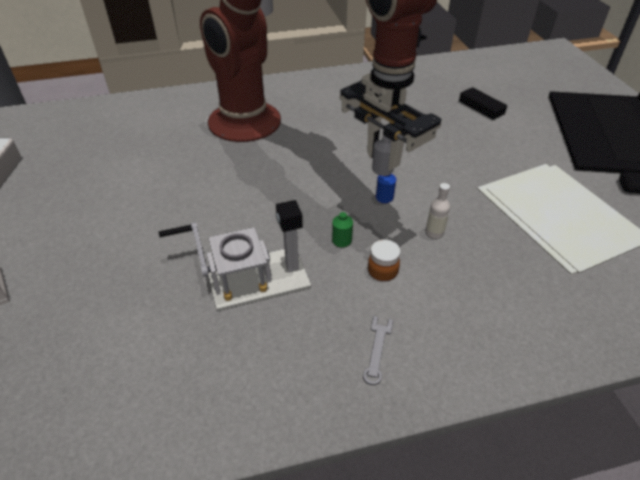

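```bash
python3 - <<'E'
from h import *
w=get_calibration("wrist");C=np.linalg.inv(w["T_tool_cam"]);K=w["K"]
def P(p): c=C[:3,:3]@np.array(p)+C[:3,3];u=K@c;return u[:2]/u[2]
for dz in (0,.003):
  for dy in (-.004,-.002,0,.002):
    z0=.105+dz
    print(dz,dy,"foot",P([0,dy-.022,z0-.003]).round(1),P([0,dy-.019,z0]).round(1),"shoulder",P([0,dy-.022,z0-.058]).round(1),"stub",P([0,dy-.008,z0-.078]).round(1))
E
```

```text
0 -0.004 foot [317.4 236.1] [317.4 240. ] shoulder [316.4 278.6] stub [316.  342.1]
0 -0.002 foot [317.4 239.9] [317.4 243.7] shoulder [316.5 283.6] stub [316.  347.4]
0 0 foot [317.4 243.6] [317.4 247.4] shoulder [316.5 288.6] stub [316.  352.7]
0 0.002 foot [317.4 247.4] [317.4 251. ] shoulder [316.5 293.5] stub [316. 358.]
0.003 -0.004 foot [317.4 234.5] [317.4 238.4] shoulder [316.5 275.5] stub [316.1 337.2]
0.003 -0.002 foot [317.4 238.2] [317.4 242. ] shoulder [316.5 280.4] stub [316.1 342.4]
0.003 0 foot [317.4 241.9] [317.4 245.6] shoulder [316.5 285.3] stub [316.1 347.6]
0.003 0.002 foot [317.4 245.6] [317.4 249.2] shoulder [316.5 290.1] stub [316.1 352.7]
```

```bash
python3 - <<'E'
from h import *
to([.576,-.175,.31],3.3)
E
```

```text
t 3.82 pos [0.4906 0.2133 0.2579] rot [3.1416 0.0041 0.4536] F [-0.2  0.2 -3.6] w 0.0442
shift mm [-93.6 386.5 -51.7] rv deg [ 0.05  0.23 22.69]
```

Call:
drive_tool:
  plan: [40, 0, 0, -25, 0, 0, 0, 40, -5, 20, -50, 0, 0, 2, 40, -12, 50, -52, 0, 0, 4, 40, -20, 80, -52, 0, 0, 6, 40, -27, 110, -52, 0, 0, 8, 40, -34, 140, -52, 0, 0, 10, 40, -42, 170, -52, 0, 0, 12, 40, -49, 200, -52, 0, 0, 14, 40, -56, 230, -52, 0, 0, 16, 40, -63, 260, -52, 0, 0, 18, 40, -71, 290, -52, 0, 0, 20, 40, -78, 320, -52, 0, 0, 22, 40, -85, 350, -52, 0, 0, 22.7, 40, -91, 373, -52, 0, 0, 22.7, 40, -93.5, 386.5, -52, 0, 0, 22.7, 40, -93.5, 386.5, -52, 0, 0, 22.7, 40, -93.5, 386.5, -52, 0, 0, 22.7, 40, -93.5, 386.5, -52, 0, 0, 22.7]

```text
time: 5.32
position: [0.5769, -0.1721, 0.3109]
tcp_rot: [-3.139, 0.001, 0.06]
ft_force: [0.5, 1.5, -3.5]
grip_width: 0.0437
```

```bash
python3 - <<'E'
from h import *
to([.576,-.175,.31],3.3)
im=read_camera("wrist"); cv2.imwrite(f"pics/n1.png",im[:,:,::-1])
im=read_camera("top"); cv2.imwrite(f"pics/n1t.png",im[:,:,::-1])
E
```

```text
t 5.32 pos [ 0.5769 -0.1721  0.3109] rot [-3.1386e+00  1.5000e-03  6.0300e-02] F [ 0.5  1.5 -3.5] w 0.0437
shift mm [-1.   2.8  0.9] rv deg [-0.17  0.08  0.15]
```

View pics/n1.png

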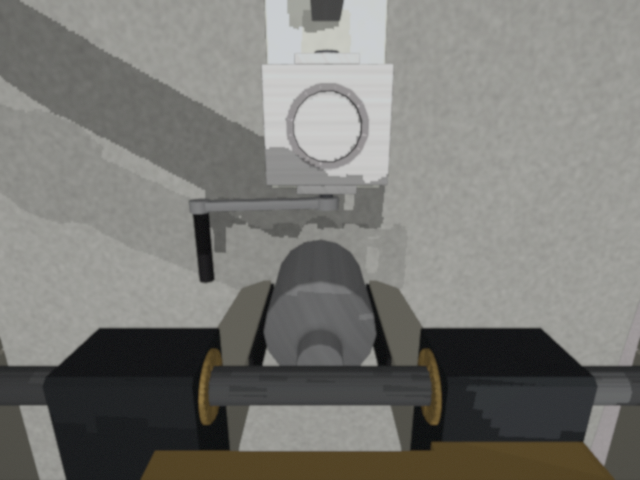

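The wrist view shows the nest ring centred near (327,125) and the handle at (203,245). The lift axes are parallel to the picture, so yaw matches.

```bash
python3 - <<'E'
import cv2
i=cv2.imread('pics/n1.png'); cv2.imwrite('pics/n1c.png',cv2.resize(i[70:190,250:400],(750,600),interpolation=cv2.INTER_CUBIC))
E
```

```text
(no output)
```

View pics/n1c.png

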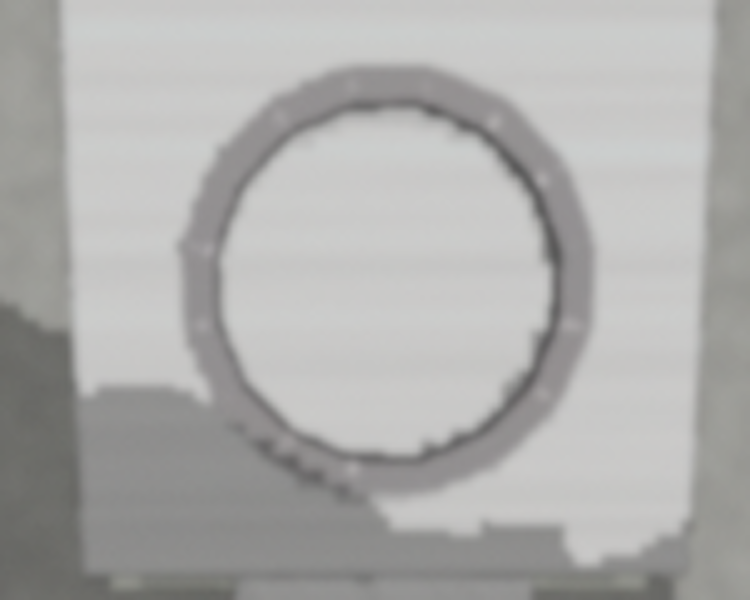

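```bash
python3 - <<'E'
from h import *
w=get_calibration("wrist")
po=(np.array([ .5769,-.1721,.3109]),np.array([-3.1386,.0015,.0603]))
for z in (.106,.1077,.112): print(z,onz(w,(327.7,126),z,po))
print("handle mid",onz(w,(203.5,248),.072,po), onz(w,(201,214),.072,po),onz(w,(207,281),.072,po))
# ring size check
a=onz(w,(250+183/5,126),.1077,po);b=onz(w,(250+594/5,126),.1077,po);print(np.linalg.norm(a-b))
# from top, before
t=get_calibration("top");print(onz(t,(406.3,237.8),.1077))
E
```

```text
0.106 [ 0.57849186 -0.09169886  0.106     ]
0.1077 [ 0.57846059 -0.09169831  0.1077    ]
0.112 [ 0.57838147 -0.09169691  0.112     ]
handle mid [ 0.47524472 -0.20297915  0.072     ] [ 0.47388519 -0.17184197  0.072     ] [ 0.47762144 -0.23478782  0.072     ]
0.059550558929479254
[ 0.57606185 -0.09414448  0.1077    ]
```

```bash
python3 - <<'E'
from h import *
to([.5772,-.0945,.232],3.35)
E
```

```text
t 5.42 pos [ 0.577  -0.1721  0.3114] rot [-3.1395e+00  6.0000e-04  6.0900e-02] F [ 0.3  0.  -3.8] w 0.0434
shift mm [  5.  -77.3  79.6] rv deg [-0.12  0.03  0.14]
```

Call:
drive_tool:
  plan: [40, 1, -20, 0, 0, 0, 0, 40, 3, -45, 5, 0, 0, 0, 40, 5, -65, 15, 0, 0, 0, 40, 5, -77, 30, 0, 0, 0, 40, 5, -77, 50, 0, 0, 0, 40, 5, -77, 65, 0, 0, 0, 40, 5, -77, 75, 0, 0, 0, 40, 5, -77, 79, 0, 0, 0, 40, 5, -77, 79, 0, 0, 0, 40, 5, -77, 79, 0, 0, 0]

```text
time: 6.25
position: [0.5778, -0.0976, 0.2334]
tcp_rot: [3.141, -0.001, 0.057]
ft_force: [-0.5, 0.1, -3.9]
grip_width: 0.0434
```

```bash
python3 - <<'E'
from h import *
to([.5772,-.0945,.2006],3.35)
im=read_camera("scene"); cv2.imwrite(f"pics/p1.png",cv2.resize(im[130:290,150:330,::-1],(720,640))[:600])
im=read_camera("wrist"); cv2.imwrite(f"pics/p1w.png",im[:,:,::-1])
E
```

```text
t 6.25 pos [ 0.5778 -0.0976  0.2334] rot [ 3.1413e+00 -1.2000e-03  5.7500e-02] F [-0.5  0.1 -3.9] w 0.0434
shift mm [-0.4 -3.1 32.8] rv deg [ 0.01 -0.07 -0.06]
```

View pics/p1.png

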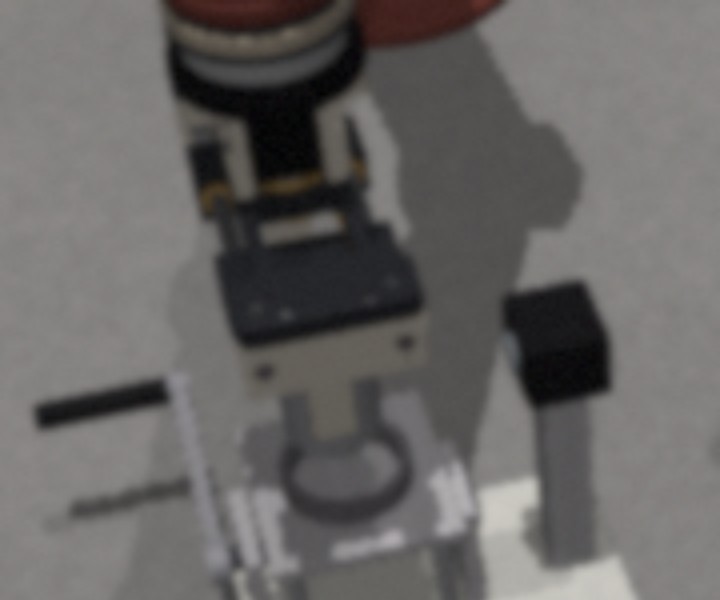

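View pics/p1w.png

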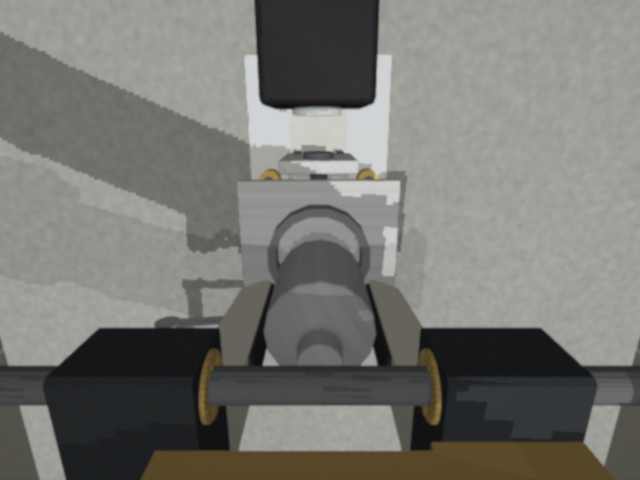

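```bash
python3 - <<'E'
import cv2
i=cv2.imread('pics/p1w.png'); cv2.imwrite('pics/p1wc.png',cv2.resize(i[170:330,230:410],(720,640),interpolation=cv2.INTER_CUBIC)[:600])
from h import *
w=get_calibration("wrist");po=(np.array([.5778,-.0976,.2334]),np.array([3.1413,-.0012,.0575]))
print(onz(w,(318.5,205.5),.1077,po))
E
```

```text
[ 0.57613094 -0.06042416  0.1077    ]
```

View pics/p1wc.png

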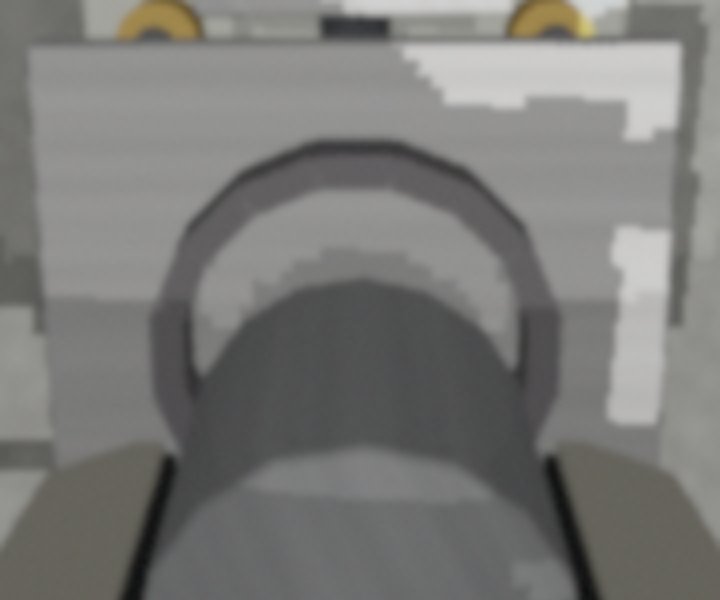

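```bash
python3 - <<'E'
from h import *
w=get_calibration("wrist");po=(np.array([.5778,-.0976,.2334]),np.array([3.1413,-.0012,.0575]))
print("outer->centre",onz(w,(319,208.5),.1077,po)[:2]-[0,.030],"inner->centre",onz(w,(319,217),.1077,po)[:2]-[0,.025])
# pot foot far edge row 170+280/4=240
W=np.eye(4);W[:3,:3]=Rt(po[1]);W[:3,3]=po[0]
for dy in(-.003,-.002,-.001,0): print(dy,proj(w,W[:3,:3]@np.array([0,dy-.022,.102])+po[0],po),proj(w,W[:3,:3]@np.array([.0012,dy-.022,.102])+po[0],po))
print("head wrist/x check", onz(w,(318.5,107),.168,po))
E
```

```text
outer->centre [ 0.57650939 -0.09211771] inner->centre [ 0.57679316 -0.09200593]
-0.003 [[317.70459269 238.76981329]] [[320.06437443 238.7724598 ]]
-0.002 [[317.70557113 240.64843648]] [[320.06182541 240.65108434]]
-0.001 [[317.70654666 242.52145161]] [[320.059284   242.52410082]]
0 [[317.70751928 244.38888377]] [[320.05675016 244.3915343 ]]
head wrist/x check [ 0.57341325 -0.01084773  0.168     ]
```

Call:
drive_tool:
  plan: [40, -1, -3.4, 0, 0, 0, 0, 40, -1, -3.4, 0, 0, 0, 0, 40, -1, -3.4, 5, 0, 0, 0, 40, -1, -3.4, 11, 0, 0, 0, 40, -1, -3.4, 11, 0, 0, 0, 40, -1, -3.4, 11, 0, 0, 0]

```text
time: 6.85
position: [0.5758, -0.0942, 0.221]
tcp_rot: [-3.141, 0.002, 0.057]
ft_force: [0.1, 0.9, -3.5]
grip_width: 0.0433
```

```bash
python3 - <<'E'
from h import *
to([.5766,-.0943,.2007],3.35)
im=read_camera("wrist"); cv2.imwrite(f"pics/p2w.png",im[:,:,::-1])
i=cv2.imread('pics/p2w.png'); cv2.imwrite('pics/p2wc.png',cv2.resize(i[170:330,230:410],(720,640),interpolation=cv2.INTER_CUBIC)[:600])
E
```

```text
t 6.85 pos [ 0.5758 -0.0942  0.221 ] rot [-3.1414e+00  1.7000e-03  5.7300e-02] F [ 0.1  0.9 -3.5] w 0.0433
shift mm [ 0.9  0.1 20.3] rv deg [-0.01  0.1  -0.07]
```

View pics/p2wc.png

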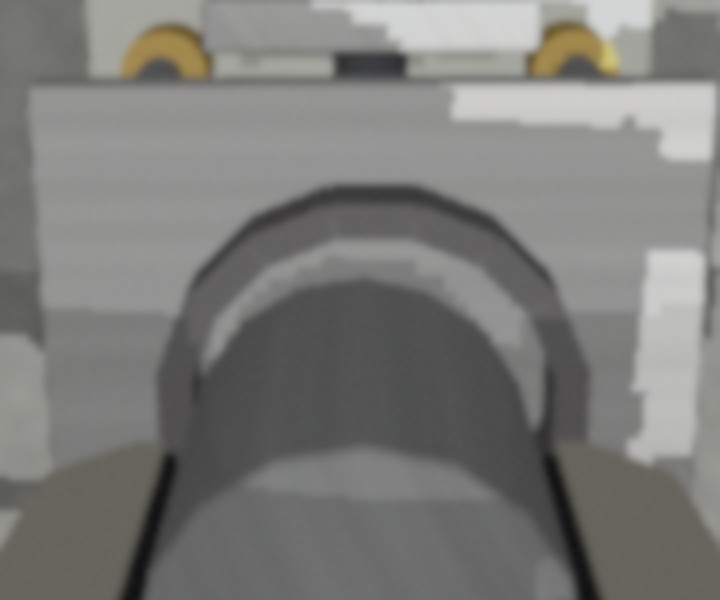

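```bash
python3 - <<'E'
from h import *
w=get_calibration("wrist");po=(np.array([.5758,-.0942,.2210]),np.array([-3.1414,.0017,.0573]))
print("in",onz(w,(323.5,230),.1077,po)[:2]-[0,.025],"out",onz(w,(323.5,221),.1077,po)[:2]-[0,.030])
E
```

```text
in [ 0.57713098 -0.09257874] out [ 0.5768268 -0.0926157]
```

Call:
drive_tool:
  plan: [40, 1, 0.5, 0, 0, 0, 0, 40, 1, 0.5, 4, 0, 0, 0, 40, 1, 0.5, 8, 0, 0, 0, 40, 1, 0.5, 12, 0, 0, 0, 40, 1, 0.5, 15, 0, 0, 0, 40, 1, 0.5, 17, 0, 0, 0, 40, 1, 0.5, 18, 0, 0, 0, 40, 1, 0.5, 18, 0, 0, 0]

```text
time: 7.57
position: [0.5771, -0.0947, 0.2034]
tcp_rot: [-3.141, 0.001, 0.057]
ft_force: [0.7, 0.2, -3.7]
grip_width: 0.0436
```

```bash
python3 - <<'E'
from h import *
to([.5766,-.0945,.2007],3.35)
im=read_camera("wrist"); cv2.imwrite(f"pics/p3w.png",im[:,:,::-1])
i=cv2.imread('pics/p3w.png'); cv2.imwrite('pics/p3wc.png',cv2.resize(i[170:330,230:410],(720,640),interpolation=cv2.INTER_CUBIC)[:600])
E
```

```text
t 7.57 pos [ 0.5771 -0.0947  0.2034] rot [-3.1415e+00  6.0000e-04  5.7400e-02] F [ 0.7  0.2 -3.7] w 0.0436
shift mm [-0.5 -0.2  2.7] rv deg [-0.01  0.04 -0.06]
```

View pics/p3wc.png

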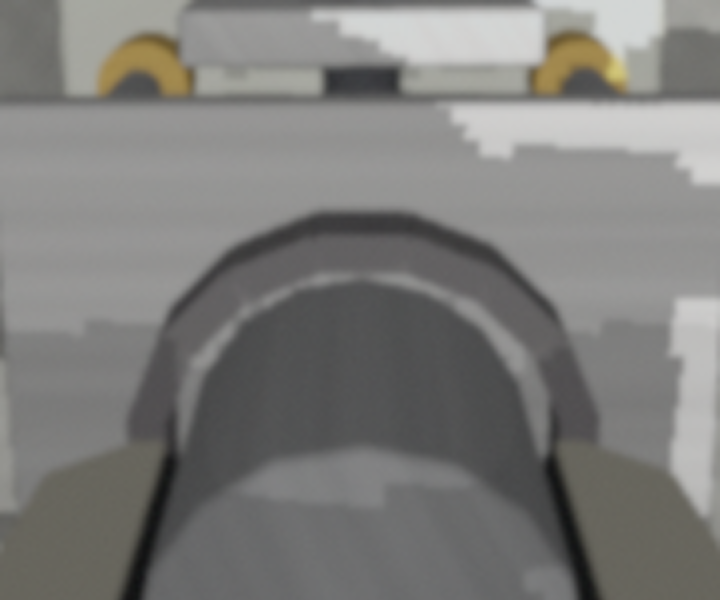

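The pot foot is inside the ring and centred (ring mid x about 364, pot about 365 in the crop), with no side force. Next, set it down and release.

Call:
drive_tool:
  plan: [40, 0, 0, 1, 0, 0, 0, 40, 0, 0, 2, 0, 0, 0, 40, 0, 0, 2.5, 0, 0, 0, 40, 0, 0, 2.5, 0, 0, 0]

```text
time: 7.95
position: [0.5772, -0.0947, 0.2012]
tcp_rot: [3.142, 0.0, 0.057]
ft_force: [-0.5, -0.6, -3.4]
grip_width: 0.0438
```

Call:
drive_tool:
  plan: [40, 0, 0, 0.7, 0, 0, 0, 40, 0, 0, 1.2, 0, 0, 0, 40, 0, 0, 1.2, 0, 0, 0]

```text
time: 8.2
position: [0.5772, -0.0947, 0.2004]
tcp_rot: [-3.142, -0.0, 0.057]
ft_force: [-1.1, 0.7, 0.1]
grip_width: 0.0436
```

Contact: the weight has come off, with Fz going from −3.5 to 0. Opening.

Call:
drive_tool:
  plan: [52, 0, 0, 0, 0, 0, 0, 60, 0, 0, 0, 0, 0, 0, 75, 0, 0, 0, 0, 0, 0, 80, 0, 0, 0, 0, 0, 0, 80, 0, 0, 0, 0, 0, 0, 80, 0, 0, 0, 0, 0, 0, 80, 0, 0, 0, 0, 0, 0, 80, 0, 0, -20, 0, 0, 0, 80, 0, 0, -50, 0, 0, 0, 80, 0, 0, -85, 0, 0, 0, 80, 0, 0, -110, 0, 0, 0, 80, 0, 0, -120, 0, 0, 0, 80, 0, 0, -120, 0, 0, 0]

```text
time: 9.28
position: [0.5782, -0.0951, 0.3226]
tcp_rot: [3.14, -0.006, 0.057]
ft_force: [-0.2, 0.4, 0.6]
grip_width: 0.0741
```

```bash
python3 - <<'E'
from h import *
to([.469,-.206,.25],3.3)
im=read_camera("wrist"); cv2.imwrite(f"pics/r1.png",im[:,:,::-1])
im=read_camera("scene"); cv2.imwrite(f"pics/r1s.png",cv2.resize(im[180:310,150:320,::-1],(765,585)))
E
```

```text
t 9.28 pos [ 0.5782 -0.0951  0.3226] rot [ 3.1405 -0.0056  0.0573] F [-0.2  0.4  0.6] w 0.0741
shift mm [-115.7  104.3   72.1] rv deg [ 0.06 -0.32 -0.01]
```

View pics/r1.png

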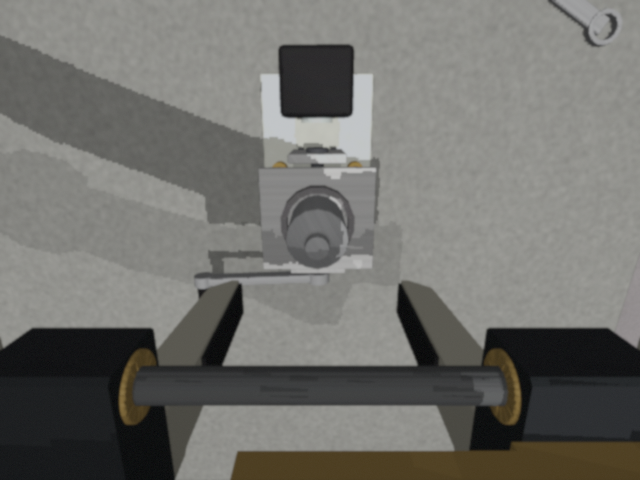

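View pics/r1s.png

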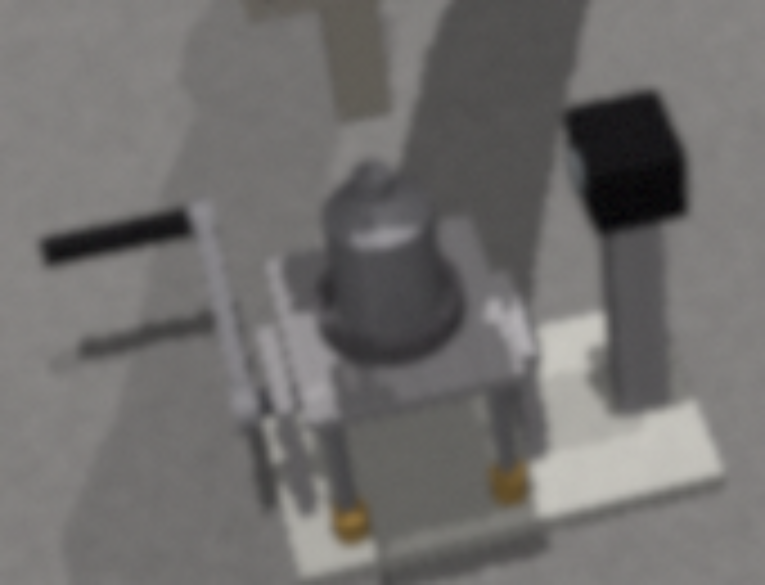

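The scene crop (x 380, y 270) and the wrist view (ring around (318,220)) both show the pot upright in the nest, let go. Next is the handle at about (0.474, −0.204, 0.0715).

Call:
drive_tool:
  plan: [80, -30, 28, 0, 0, 0, 0, 80, -58, 54, 0, 0, 0, 0, 80, -85, 79, 0, 0, 0, 0, 80, -110.5, 102.5, 10, 0, -0.3, 0, 80, -110.5, 102.5, 40, 0, -0.3, 0, 80, -110.5, 102.5, 65, 0, -0.3, 0, 80, -110.5, 102.5, 82, 0, -0.3, 0, 80, -110.5, 102.5, 82, 0, -0.3, 0, 80, -110.5, 102.5, 82, 0, -0.3, 0, 80, -110.5, 102.5, 82, 0, -0.3, 0]

```text
time: 10.22
position: [0.4729, -0.2034, 0.2379]
tcp_rot: [3.142, 0.006, 0.058]
ft_force: [-0.2, -0.4, -0.5]
grip_width: 0.0743
```

```bash
python3 - <<'E'
from h import *
to([.4738,-.2038,.1365],3.3)
im=read_camera("wrist"); cv2.imwrite(f"pics/g1.png",im[:,:,::-1])
im=read_camera("scene"); cv2.imwrite(f"pics/g1s.png",cv2.resize(im[130:280,130:320,::-1],(760,600)))
E
```

```text
t 10.22 pos [ 0.4729 -0.2034  0.2379] rot [3.1415 0.0059 0.0575] F [-0.2 -0.4 -0.5] w 0.0743
shift mm [  1.5   0.4 101.4] rv deg [ 0.    0.34 -0.01]
```

View pics/g1.png

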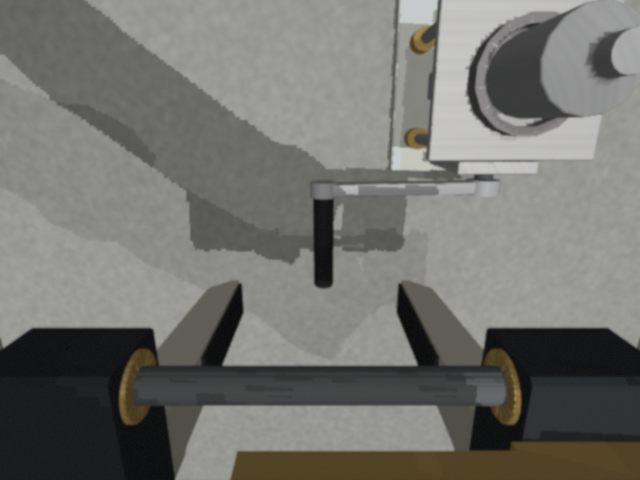

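View pics/g1s.png

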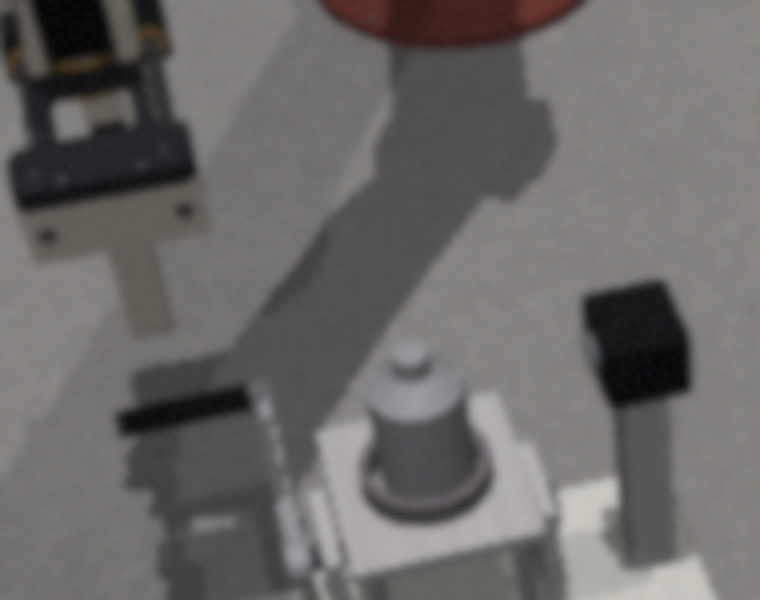

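The pot stands centred in the nest. The handle spans (323,195) to (324,287) in the wrist view, between the open fingers.

```bash
python3 - <<'E'
from h import *
w=get_calibration("wrist");po=(np.array([.4729,-.2034,.2379]),np.array([3.1415,.0059,.0575]))
for uv in((323,195),(324,287)): print(onz(w,uv,.0715,po))
E
```

```text
[ 0.47302391 -0.16756014  0.0715    ]
[ 0.47778579 -0.23376966  0.0715    ]
```

Call:
drive_tool:
  plan: [80, 1.5, 0.5, 30, 0, 0, 0, 80, 1.5, 0.5, 60, 0, 0, 0, 80, 1.5, 0.5, 85, 0, 0, 0, 80, 1.5, 0.5, 101, 0, 0, 0, 80, 1.5, 0.5, 101, 0, 0, 0, 60, 1.5, 0.5, 101, 0, 0, 0, 40, 1.5, 0.5, 101, 0, 0, 0, 20, 1.5, 0.5, 101, 0, 0, 0, 8, 1.5, 0.5, 101, 0, 0, 0, 5, 1.5, 0.5, 101, 0, 0, 0, 5, 1.5, 0.5, 101, 0, 0, 0, 5, 1.5, 0.5, 101, 0, 0, 0, 5, 1.5, 0.5, 101, 0, 0, 0, 5, 1.5, 0.5, 101, 0, 0, 0]
  grip_force: 20

```text
time: 11.48
position: [0.4737, -0.2038, 0.1371]
tcp_rot: [3.142, 0.005, 0.057]
ft_force: [0.1, 0.2, 0.7]
grip_width: 0.0191
```

```bash
python3 - <<'E'
from h import *
to([.4738,-.2038,.1365],3.3)
s=status.observe();print(s["position"]-[0,0,.065])
im=read_camera("wrist"); cv2.imwrite(f"pics/g2.png",im[:,:,::-1])
im=read_camera("scene"); cv2.imwrite(f"pics/g2s.png",cv2.resize(im[130:280,130:320,::-1],(760,600)))
E
```

```text
t 11.48 pos [ 0.4737 -0.2038  0.1371] rot [3.1416 0.0053 0.0573] F [0.1 0.2 0.7] w 0.0191
shift mm [ 0.1 -0.   0.6] rv deg [ 0.    0.3  -0.02]
[ 0.47373473 -0.20382501  0.07209207]
```

View pics/g2.png

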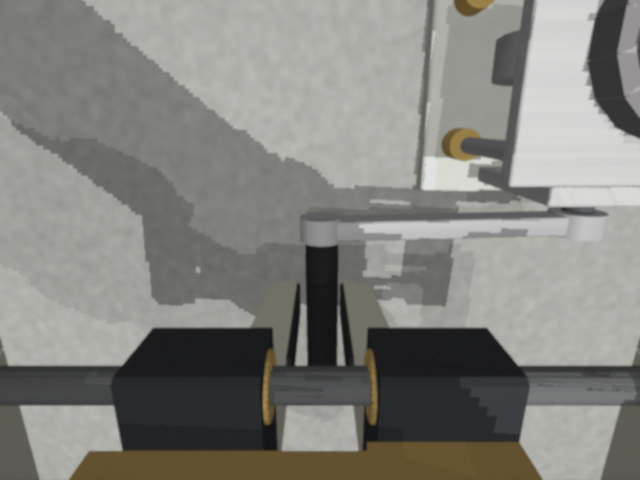

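View pics/g2s.png

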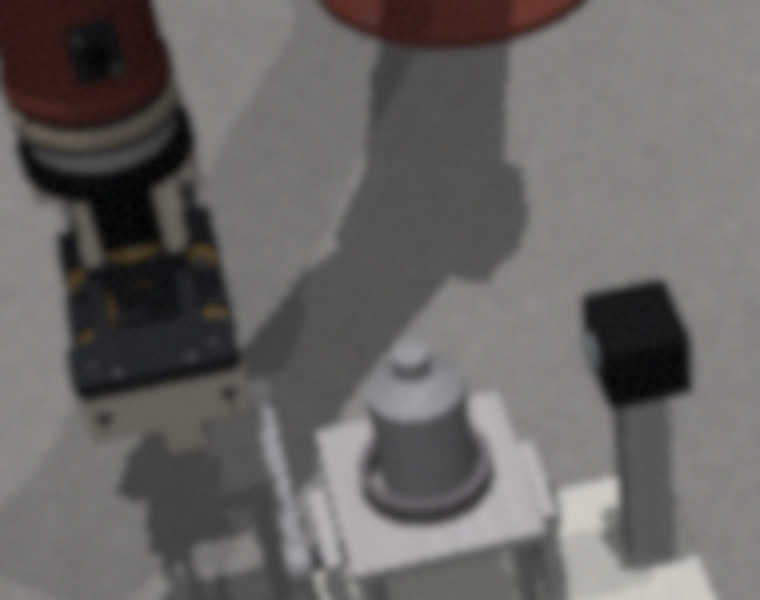

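Call:
drive_tool:
  plan: [5, 0, 0, 0.5, 0, 0, 0, 5, 0, 0, 0.5, 0, 0, 0, 5, 0, 0, 0.5, 0, 0, 0, 5, 0, 0, 0.5, 0, 0, 0]

```text
time: 11.92
position: [0.4745, -0.2038, 0.1366]
tcp_rot: [3.141, 0.004, 0.058]
ft_force: [3.0, 0.1, -0.9]
grip_width: 0.0132
```

Call:
drive_tool:
  plan: [5, 1, 0, -7, 0, 0, 0, 5, 2.7, 0, -15, 0, 0, 0, 5, 5, 0, -23, 0, 0, 0, 5, 8, 0, -30.7, 0, 0, 0, 5, 11.5, 0, -38.2, 0, 0, 0, 5, 15.5, 0, -45.4, 0, 0, 0, 5, 20, 0, -52.3, 0, 0, 0, 5, 25, 0, -58.8, 0, 0, 0, 5, 30.7, 0, -65, 0, 0, 0, 5, 36.7, 0, -70.5, 0, 0, 0, 5, 43, 0, -75.7, 0, 0, 0, 5, 50, 0, -80.5, 0, 0, 0, 5, 50, 0, -80.5, 0, 0, 0, 5, 50, 0, -80.5, 0, 0, 0]

```text
time: 13.08
position: [0.5155, -0.2018, 0.2179]
tcp_rot: [-3.136, 0.025, 0.054]
ft_force: [-17.2, 0.9, 13.7]
grip_width: 0.0133
```

```bash
python3 - <<'E'
from h import *
s=status.observe();print(s["position"],s["tcp_rot"],s["ft_force"],s["grip_width"])
im=read_camera("scene"); cv2.imwrite(f"pics/a1s.png",cv2.resize(im[110:280,130:320,::-1],(670,600)))
E
```

```text
[ 0.51549502 -0.20183266  0.21787575] [-3.13597553  0.02517726  0.05416489] [-17.18741428   0.92621225  13.68198676] 0.013262928033084796
```

View pics/a1s.png

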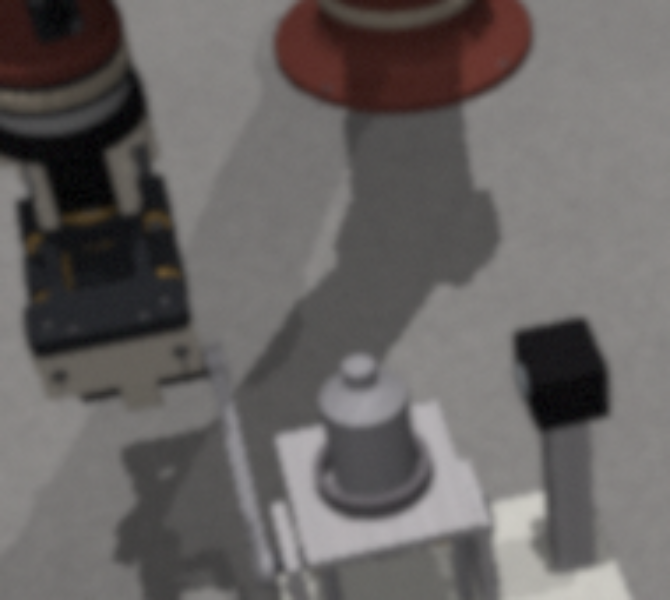

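The lag and outward force (about 20 N radial) show the lever really started near 0.05 rad, with the handle about 6 mm below the grasp point. Now at about 0.90 rad, so I'll continue on a corrected arc.

Call:
drive_tool:
  plan: [5, -4, 0, -3.5, 0, 0, 0, 5, 0.5, 0, -6.6, 0, 0, 0, 5, 5, 0, -9.5, 0, 0, 0, 5, 10, 0, -12, 0, 0, 0, 5, 15, 0, -14.4, 0, 0, 0, 5, 20, 0, -16.5, 0, 0, 0, 5, 25, 0, -18.4, 0, 0, 0, 5, 30.5, 0, -20, 0, 0, 0, 5, 36, 0, -21.3, 0, 0, 0, 5, 41, 0, -22.4, 0, 0, 0, 5, 46.5, 0, -23.2, 0, 0, 0, 5, 52, 0, -23.7, 0, 0, 0, 5, 56, 0, -24, 0, 0, 0, 5, 60, 0, -24, 0, 0, 0, 5, 60, 0, -24, 0, 0, 0, 5, 60, 0, -24, 0, 0, 0, 5, 60, 0, -24, 0, 0, 0]

```text
time: 14.55
position: [0.5832, -0.1976, 0.2425]
tcp_rot: [-3.141, 0.008, 0.057]
ft_force: [-5.3, -0.1, 4.8]
grip_width: 0.0131
```

```bash
python3 - <<'E'
from h import *
s=status.observe();print(s["position"],s["tcp_rot"],s["ft_force"],s["grip_width"])
print("grasp",s["position"]+Rt(s["tcp_rot"])@[0,0,.071])
im=read_camera("scene"); cv2.imwrite(f"pics/a2s.png",cv2.resize(im[110:280,130:320,::-1],(670,600)))
im=read_camera("top"); cv2.imwrite(f"pics/a2t.png",cv2.resize(im[190:310,330:490,::-1],(800,600)))
im=read_camera("wrist"); cv2.imwrite(f"pics/a2w.png",im[:,:,::-1])
E
```

```text
[ 0.58319475 -0.19757561  0.24247478] [-3.14087102  0.00778907  0.05741939] [-5.33710404 -0.10281691  4.83250475] 0.013073023322557534
grasp [ 0.5826397  -0.19755619  0.17147696]
```

View pics/a2s.png

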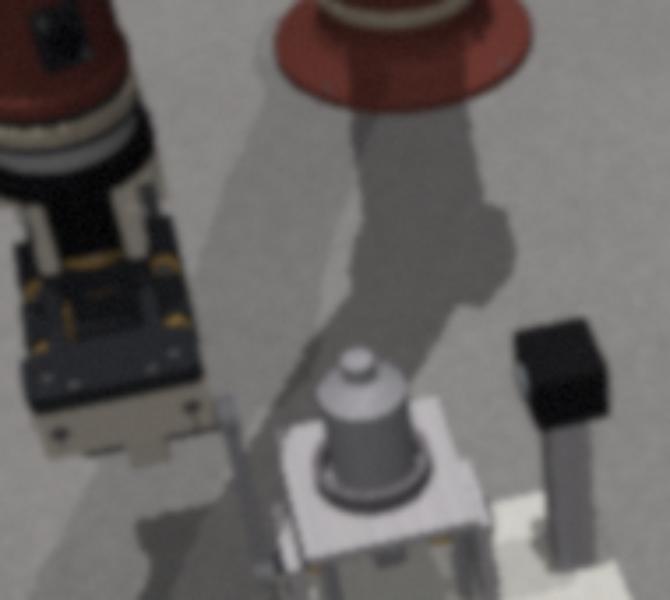

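View pics/a2w.png

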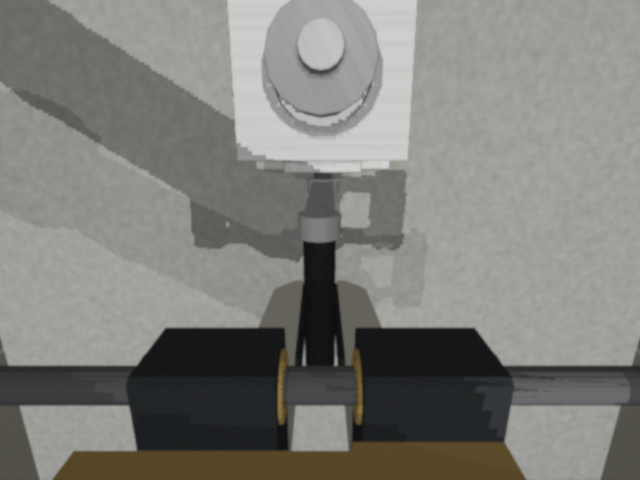

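The wrist picture shows the arm's hub (321,178) and handle (320,225) in line under the nest centre (322), so the lever stands straight up. The pot is upright in the nest at (320,50). Hold briefly and check that it is still.

Call:
drive_tool:
  plan: [5, 0, 0, 0, 0, 0, 0, 5, 0, 0, 0, 0, 0, 0, 5, 0, 0, 0, 0, 0, 0, 5, 0, 0, 0, 0, 0, 0, 5, 0, 0, 0, 0, 0, 0, 5, 0, 0, 0, 0, 0, 0]

```text
time: 15.2
position: [0.5832, -0.1976, 0.2425]
tcp_rot: [-3.141, 0.008, 0.057]
ft_force: [-5.2, 0.1, 5.1]
grip_width: 0.0128
```

View pics/a2t.png

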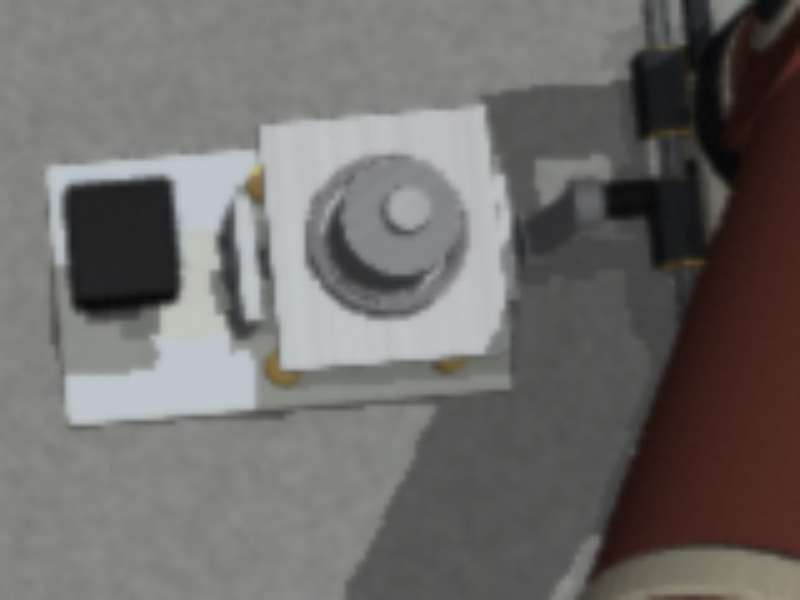

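The top view shows the lever arm foreshortened at (560,215), so it is upright, and the pot sits inside the ring at (385,235). The pose did not change over 0.6 s, so I'm handing in.

```bash
python3 - <<'E'
from workcell import arm
print(arm.sign_off())
E
```

```text
the job is handed in; nothing more can be done
None
```

The steel pot stands upright in the nest, released while the lift was still down, and the job was handed in with the gripper holding the lever straight up. No verdict came back, so this rests on my own last checks.

- **Pot:** I picked out the grey pot from the blue and green look-alikes in an enlarged crop. I set it down until its weight came off the wrist, then released it. The scene, top and wrist pictures after the lift all show it upright inside the ring.
- **Lever:** The handle came out about 0.4 mm from straight above the shaft, which puts the lever at about 1.57 rad. The pose held still for 0.6 s before hand-in. The wrist read about 5 N sideways and 5 N upward, and the handle stayed pinched at about 13 mm opening.
- **Measurements that disagreed:** The cameras differed by 2–3 mm on the nest position. I settled it by comparing the pot with the ring in the wrist view during the descent.
- **Lever start angle:** It was nearer 0.05 rad than the 0.11 I first assumed. The first half of the swing therefore pushed about 20 N against the lever's arc, so I corrected the path from about 0.90 rad on.
- **Bystanders:** The arm kept clear of the jar, bottle and spanner, but I took no final picture of them.

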